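# Latch the ring-mould clamp

## Robot

A 6-joint arm with a two-finger parallel gripper is mounted at the origin on the work surface. World frame = base frame: x ahead of the robot, y to its left, z up, the work surface at z = 0. Lengths are in mm, angles in degrees, forces in N, time in s.
With the tool pointing down it reaches from about 300 to 825 mm from the base axis. Payload 5.4 kg.
Tool frame: the origin (TCP) lies between the finger pads; the fingertips stand r.tip_reach ahead of it and the grasp point (between the pads) lies 3 mm ahead of it (r.tip_reach is the distance from the TCP to the fingertips, in mm); z points along the fingers, y is the line along which they close (so a half turn about z gives the same grasp; the last joint's range is limited). The gripper opens to 92 mm and grips with 3 to 60 N. Pads are 20 mm wide; open, the fingers measure 128 mm over their backs; the gripper's body (75 mm by 189 mm) begins 69 mm behind the grasp point.
Start: joints at [51.274, 9.076, 91.501, -0, 79.423, -12.038], TCP at [258.261, 513.719, 236.601] pointing down, gripper open.
Joint ranges: [-166.64, 166.64], [-54.1, 131.32], [10.49, 154.53], [-73.88, 253.88], [9.74, 151.15], [-171.62, 171.62]. Speed limits (degrees/s): [147.25, 147.25, 180, 180, 180, 180].

## Interface

Orientations are given as a 3x3 rotation matrix whose columns are the frame's x, y, z axes.
In Python, from bench import r gives the robot as it stands.
- The arm moves only by the tool step_arm, never from a script. Its argument "deltas" is a list of rows, each a list of 3 entries, a list of its own where there are three numbers: the closure in counts, from 0 (fully open) to 255 (shut), then the shift along the world's x, y, z as a fraction of full scale, then the turn about the world's z as a fraction of full scale. A call has exactly 10 rows; each row is the pose to reach, as a shift and turn from the pose commanded when the call began, turning the shorter way round; what a row does not reach only later rows make up. Full scale, the value 1, is 0.25 m for a shift and pi rad for a turn. A row lasts 1/12 s, in which the tool goes at most 41.7 mm and 7.16 degrees, less where a joint would pass 70% of its speed; a pose out of reach is approached as far as the arm can. A call with a number of a shift or a turn outside -1 to 1 is refused whole. A call with a gripper value outside its range is refused whole. The fingers move at their own pace and stop on an object; "force" is the grip in N (left out, the last holds). Time passes only in rows, so rows that repeat a pose let the fingers close, or fill a call up. It gives the time, the measured TCP pose, the force, the opening and the grip force at its end, in the units of the state.
- r.observe(): the state, without advancing time (a new reading comes with each control period).
- r.capture(name): name is "scene" or "top"; returns the picture (400x640x3 uint8, red, green, blue); there is no depth.
- r.get_calibration(name): a dict with "intrinsics" (3x3 intrinsics, pixels), "k1" (the pictures are not rectified: a ray, as slopes to the right and down, at radius r is drawn at 1 + k1 r^2 times it, then the intrinsics apply), "R" (3x3) and "t" (3): a world point X has camera coordinates R X + t. Camera axes: x right, y down, z forward; pixel columns grow to the right and rows downward; lengths in mm; the calibration is good to about 2 mm. A picture is of the moment at which its call begins. get_calibration takes no time and is no camera call.
- r.finish_job(): hands the job in; it is judged then, once.
The state is a dict: "t": time; "joint_positions": joint angles; "joint_vel": joint speeds; "joint_efforts": joint torques, N m; "position": TCP position; "tcp_rot": TCP orientation; "ft_force": force on the tool from outside, world axes, zero at the start; "wrist_torque": the same for the moment, N m; "gripper_width": finger opening in mm; "gripper_force": force on a finger pad.
Only numpy, scipy, OpenCV 4.12 (cv2) and the standard library are available. Lean on these libraries where they do the work, as an engineer would, in place of code of your own. Each camera call takes 0.05 s, during which the arm holds its last target. There are 200 camera calls.

## Task

Close the draw latch on the mould clamp: swing its wire loop over the keeper, draw it back gently until you feel the cross-bar seat under the keeper's lip and let it bear there a moment (a light pull is enough, do not yank it), then press the lever down flat, past centre, without hammering it. Leave the latch closed and the other things on the bench where they are.

Things in the scene. Friction and masses are not known exactly. Their poses are not given: they have to be found in the camera images.
- clamp: Two-part mould clamp fixed to the bench: steel base plate 262 x 100 x 12 mm with a grey-painted fixed block, a sliding jaw and a steel draw latch on top. Origin on the bench, on the latch's centre line. x runs along the latch from the lever end to the keeper end (base plate from x = -119 to 143 mm), y across, z up. Fixed block (x -105 to 12, 66 wide) and jaw are 62 mm high.
- hinge (a point): The lever's hinge axis (along the clamp's y), on the latch's centre line: 16 mm above the tops of block and jaw. Axes as the clamp's.
- jaw: Sliding grey-painted jaw, 88 x 66 x 50 mm, origin under its middle at clamp z = 12 mm (top at jaw z = 50), axes as the clamp's. It slides up to 11 mm in -x towards the fixed block against strong springs: it does not move below 22 N, then 1 N per mm. The steel keeper stands on it.
- keeper_spot (a point): Nominal foot of the keeper's +x face, on the jaw's top. Keeper: hook 14 mm wide (y), a post 25 mm tall with a lip on top, 20 to 24 mm above the jaw, sticking out 3.5 mm in +x (away from the lever). The loop's cross-bar belongs under the lip, against the post's +x face. The keeper is screwed in slots and really sits up to 4 mm either way along x: not reported, feel for it.
- lever (a joint): Steel latch lever, 68 mm long from its hinge, 16 wide, its last 24 mm a 30 wide paddle, 5 thick (upper face 6 mm above the hinge axis when flat). 0 rad = flat, lying along the clamp's -x; grows as raised (1.57 upright, more leans to the keeper, stop 2.4). Friction 0.06 N m: stays where left. Once hooked, closing takes up to 0.45 N m; past centre below 0.2 rad.
- lever_end (a point): Middle of the paddle's end edge on its upper face (upper when flat), 70 mm from the hinge axis.
- loop: Wire loop of the latch: two side bars 27 mm apart (5 mm wire) and a cross-bar. Origin on its pivot, which turns with the lever 16 mm from the lever's hinge (lever flat: 15.7 mm in the clamp's -x, 3.2 mm below the hinge). x to the cross-bar, y across, z to the side of the thumb tab. A light spring (about 0.3 N at the cross-bar) lifts it: it springs up if let go, unless caught under the lip.
- crossbar (a point): Middle of the loop's cross-bar (5 mm round), 80 mm from the loop's pivot.
- tab (a point): Gripping point on the thumb tab, an upright steel tab at the end of the loop, 12 mm wide (across y), 6 mm thick, 42 mm tall. In the loop's frame the point is at x = 94, z = 24 mm; the tab reaches from z = -2 to 40 mm.
- brush: Bench brush, 160 mm, lying near the clamp; leave alone.
- file: Hand file with wooden handle, 240 mm, lying near the clamp; leave alone.
- tin: Small round aluminium tin, 56 mm across, 35 tall, by the keeper end of the clamp; leave alone.
- hammer: Hammer, 240 mm, lying; leave alone.
- screwdriver: Screwdriver, 170 mm, lying; leave alone.

How it is judged (in metres and radians):
On the way:
1. drawn by the fingers, the loop's cross-bar bears on the keeper, under its lip, with the lever still raised (over 0.5 rad) (contact force between loop and jaw above 1.5 N and contact force between the fingers and loop above 0.5 N and z of crossbar in the frame of jaw below 0.069 m and x of crossbar in the frame of jaw between -0.0182 and -0.004 m and value of joint lever above 0.5 rad), for 0.2 s.
At the end, for the whole second after the job is handed in: the lever lies flat (under 0.12 rad), the loop's cross-bar is under the keeper's lip and pulls on it (over 8 N), the jaw is drawn in by more than 1.2 mm, all at rest and let go (value of joint lever below 0.12 rad and distance of jaw from where it was at the start of the episode above 0.0012 m and contact force between loop and jaw above 8 N and z of crossbar in the frame of jaw below 0.069 m and x of crossbar in the frame of jaw between -0.0182 and -0.004 m and linear speed of jaw below 0.01 m/s); the robot touches nothing.
It fails at once if the loop forced against the keeper or jaw by hand with more than 15 N (contact force between the fingers and loop above 0.5 N and contact force between loop and jaw above 15 N).
It fails at once if the lever or clamp pressed with more than 30 N while the lever is being closed (value of joint lever below 0.6 rad and contact force between the fingers and clamp above 30 N).
It fails at once if another thing on the bench shifted by more than 20 mm (distance of any of brush, file, tin, hammer, screwdriver from where it was at the start of the episode above 0.02 m).
It also fails if it takes over 72 s, if anything falls off the work surface, if the arm or the gripper's body presses on something with over 40 N, if the wrist force passes 120 N, or if a joint passes its speed limit or range.

## Working session

There is one attempt and no reset: what is moved stays moved. The work goes in short steps, Python scripts to look and compute and a tool call to move; the robot and the scene stay as the last step left them, time stands still between calls to the robot, and variables do not carry over. Pictures are saved under pics/ and viewed, at most 10 in all, crops included, and the job is handed in when it is done.

Besides the shell and the picture viewer there is one more tool, called as name([rows], argument=value, ...), one row to a line, values as JSON. step_arm: Moves the arm, as the interface text tells. Shift numbers are shares of 0.25 m and turn numbers shares of pi rad, none past 1 either way. Its arguments: {"type":"object","properties":{"deltas":{"type":"array","items":{"type":"array"}},"force":{"type":"number"}},"required":["deltas"]}

```bash
mkdir -p pics; python3 - <<'E'
from bench import r
import cv2
for n in("scene","top"):
    im=r.capture(n); cv2.imwrite(f"pics/{n}0.png",im[:,:,::-1]); c=r.get_calibration(n); print(n,c)
print(r.observe(),r.tip_reach)
E
```

```text
scene {'intrinsics': array([[442.29450417,   0.        , 320.77823969],
       [  0.        , 442.29450417, 199.23846155],
       [  0.        ,   0.        ,   1.        ]]), 'k1': -0.022199918687057008, 'R': array([[-0.69488688,  0.7189746 , -0.01441371],
       [ 0.62316336,  0.5920406 , -0.51103362],
       [-0.35888669, -0.36409265, -0.85943987]]), 't': array([ 378.4684977 , -288.72495003, 1557.28966324])}
top {'intrinsics': array([[461.52284935,   0.        , 319.24323481],
       [  0.        , 461.52284935, 202.88306227],
       [  0.        ,   0.        ,   1.        ]]), 'k1': -0.09018230056945054, 'R': array([[-0.00891869, -0.99993866, -0.0065679 ],
       [-0.99636184,  0.00944312, -0.08469891],
       [ 0.08475573,  0.0057886 , -0.99638494]]), 't': array([  17.83265564,  551.68901574, 1346.27598956])}
{'t': 0.1, 'joint_positions': array([ 5.12742789e+01,  9.11090861e+00,  9.15643692e+01, -3.92200046e-04,
        7.94224239e+01, -1.20386027e+01]), 'joint_vel': array([-0.06403665, -0.07078287, -0.02454273,  0.00407438, -0.02308896,
       -0.09975186]), 'joint_efforts': array([-1.45252379e-04, -3.86502242e+01, -3.22960818e+01,  7.03379698e-02,
        3.39088042e-02, -6.12664530e-05]), 'position': array([257.93450424, 513.31380332, 235.70416114]), 'tcp_rot': array([[-8.93472766e-01,  4.49116121e-01, -1.06152138e-03],
       [ 4.49117240e-01,  8.93471837e-01, -1.33453295e-03],
       [ 3.49079199e-04, -1.66911640e-03, -9.99998546e-01]]), 'ft_force': array([ 0.90107235, -0.61718385,  0.44105649]), 'wrist_torque': array([-0.03186657, -0.00754121,  0.00391058]), 'gripper_force': 0.0, 'gripper_width': 91.47591643090742} 22.0
```

View pics/scene0.png

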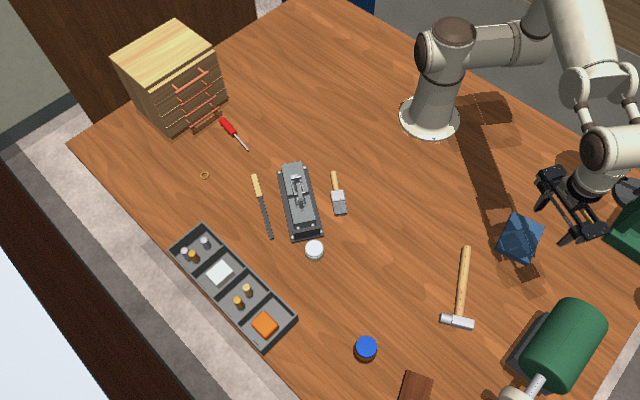

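View pics/top0.png

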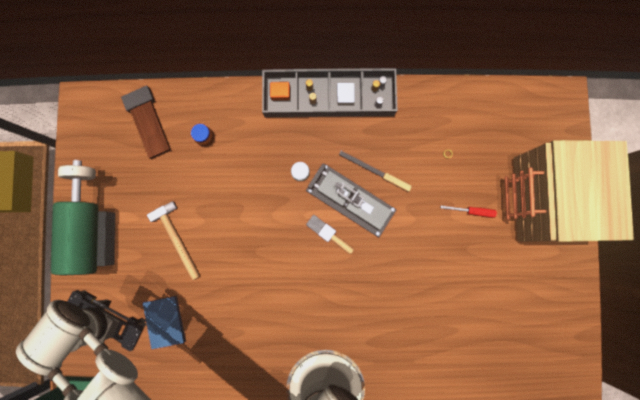

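The clamp lies at about (352,200) in top and (300,200) in scene. The keeper end is next to the tin, at (300,171) in top. I'll enlarge both.

```bash
python3 - <<'E'
import cv2,numpy as np
a=cv2.imread("pics/top0.png")[155:245,295:405]; b=cv2.imread("pics/scene0.png")[150:250,265:345]
a=cv2.resize(a,None,fx=7,fy=6.6666,interpolation=3)
cv2.imwrite("pics/topc.png",cv2.resize(cv2.imread("pics/top0.png")[155:245,295:405],None,fx=6,fy=6,interpolation=cv2.INTER_CUBIC))
cv2.imwrite("pics/scenec.png",cv2.resize(b,None,fx=6,fy=6,interpolation=cv2.INTER_CUBIC))
E
```

```text
(no output)
```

View pics/topc.png

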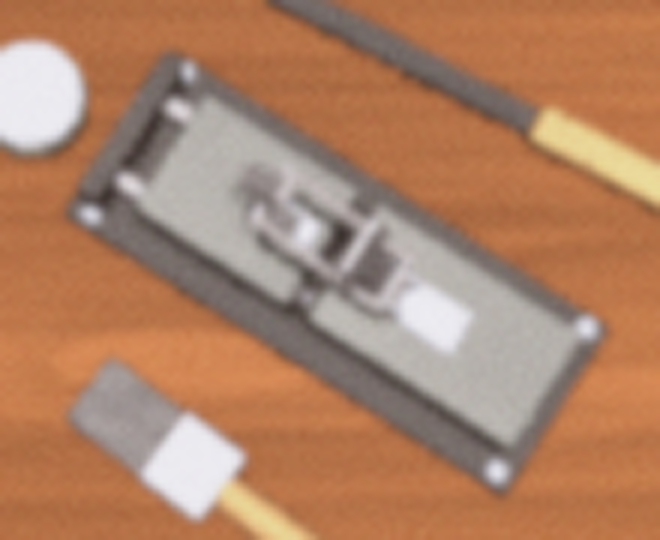

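View pics/scenec.png

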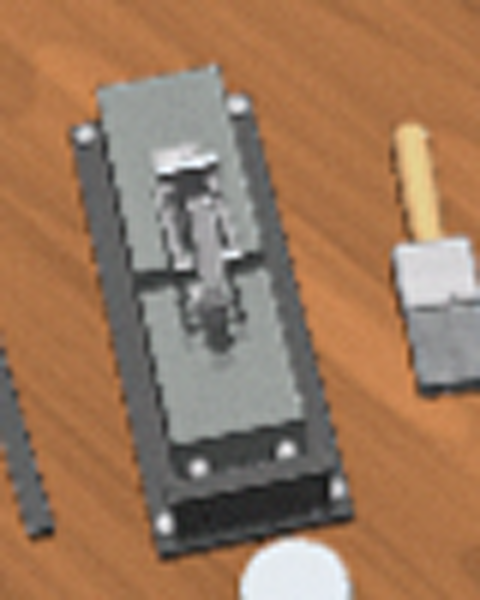

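```bash
cat > h.py <<'E'
import numpy as np,cv2
from bench import r
C={n:r.get_calibration(n) for n in("scene","top")}
def K(c): return c["intrinsics"],np.array([c["k1"],0,0,0,0.])
def proj(n,X):
    c=C[n];k,d=K(c);return cv2.projectPoints(np.asarray(X,float).reshape(-1,3),cv2.Rodrigues(c["R"])[0],c["t"],k,d)[0][:,0]
def ray(n,p):
    c=C[n];k,d=K(c);u=cv2.undistortPoints(np.asarray(p,float).reshape(-1,1,2),k,d)[:,0]
    return -c["R"].T@c["t"],np.c_[u,np.ones(len(u))]@c["R"]
def onz(n,p,z):
    o,d=ray(n,p);return o+d*((z-o[2])/d[:,2])[:,None]
def tri(p,q):
    (o,d),(O,D)=ray("top",p),ray("scene",q);out=[]
    for a,b in zip(d,D):
        s=np.linalg.lstsq(np.c_[a,-b],O-o,rcond=None)[0];A,B=o+s[0]*a,O+s[1]*b;out.append(np.r_[(A+B)/2,np.linalg.norm(A-B)])
    return np.array(out)
T=lambda x,y:(295+x/6,155+y/6)
S=lambda x,y:(265+x/6,150+y/6)
E
python3 - <<'E'
from h import *
np.set_printoptions(precision=1,suppress=True)
c=onz("top",[T(172,52),T(72,212),T(505,490),T(605,330)],12)
print(c,[np.linalg.norm(c[i]-c[(i+1)%4]) for i in range(4)])
u=(c[0]+c[1]-c[2]-c[3]);print("yaw",np.degrees(np.arctan2(u[1],u[0])))
# four corner screws top, scene
s=tri([T(188,72),T(90,214),T(497,472),T(588,328)],[S(165,523),S(338,488),S(238,104),S(86,134)]);print(s)
u=s[0]+s[1]-s[2]-s[3];print("yaw",np.degrees(np.arctan2(u[1],u[0])),s.mean(0))
# jaw end corner tops at z=62
print(onz("top",[T(205,95),T(515,445)],62))
# candidates: paddle patch, bright blob left
print("paddle corners",tri([T(405,285),T(475,320),T(455,355)],[S(152,152),S(185,175),S(215,158)]))
E
```

```text
[[ 671.4   -1.6   12. ]
 [ 590.9   49.2   12. ]
 [ 450.2 -164.7   12. ]
 [ 529.3 -216.2   12. ]] [np.float64(95.14498117086514), np.float64(256.1001666412525), np.float64(94.39567433416258), np.float64(257.4429036207949)]
yaw 56.56918425137147
[[ 660.    -8.    10.4    4.1]
 [ 588.3   41.8   13.9    4.2]
 [ 457.8 -159.3   12.5    3.9]
 [ 528.6 -205.6   12.4    5.3]]
yaw 56.702837098411926 [558.7 -82.8  12.3   4.4]
[[ 641.6  -17.1   62. ]
 [ 471.1 -163.7   62. ]]
paddle corners [[ 548.  -112.   110.7   10.9]
 [ 526.2 -140.    40.1   20.8]
 [ 510.  -130.7   47.5   16.8]]
```

```bash
cat >> h.py <<'E'
YAW=np.radians(56.65)
Rc=cv2.Rodrigues(np.array([0,0,YAW]))[0]; O=np.array([559.5,-83,0])-Rc@[12,0,0]
def W(p): return np.asarray(p,float).reshape(-1,3)@Rc.T+O
def L(P): return (np.asarray(P,float).reshape(-1,3)-O)@Rc
def ony(n,p,y=0):
    o,d=ray(n,p);o=L(o)[0];d=d@Rc;return o+d*((y-o[1])/d[:,1])[:,None]
E
python3 - <<'E'
from h import *
np.set_printoptions(precision=1,suppress=True)
toc=lambda n,P:(proj(n,W(P))-((295,155) if n=="top" else (265,150)))*6
H=np.array([0,0,78.])
# hinge x unknown: describe block end x=12, jaw
for n in("top","scene"):
    print(n,"blockend",toc(n,[[12,-33,62],[12,33,62],[-105,33,62],[-105,-33,62]]))
    im=cv2.imread(f"pics/{n}c.png")
    for x in range(-100,120,20):
        for z,col in((62,(0,0,255)),(102,(255,0,0))):
            q=toc(n,[[x,0,z]])[0]; cv2.circle(im,tuple(int(v) for v in q),2,col,-1)
    P=[[12,-33,62],[12,33,62],[-105,33,62],[-105,-33,62]]
    cv2.polylines(im,[toc(n,P).astype(int)],True,(0,255,0),1)
    cv2.imwrite(f"pics/{n}o.png",im)
a=cv2.imread("pics/topo.png");b=cv2.imread("pics/sceneo.png")
a=a[100:400,180:520];b=b[60:400,80:300]
cv2.imwrite("pics/o.png",np.hstack([cv2.resize(a,(453,400)),cv2.resize(b,None,fx=400/340,fy=400/340)]))
E
```

```text
top blockend [[380.6 205.5]
 [306.9 320.3]
 [512.7 452.3]
 [585.8 336.7]]
scene blockend [[129.  266.6]
 [257.9 241.2]
 [212.5  57.2]
 [ 88.9  80.7]]
```

View pics/o.png

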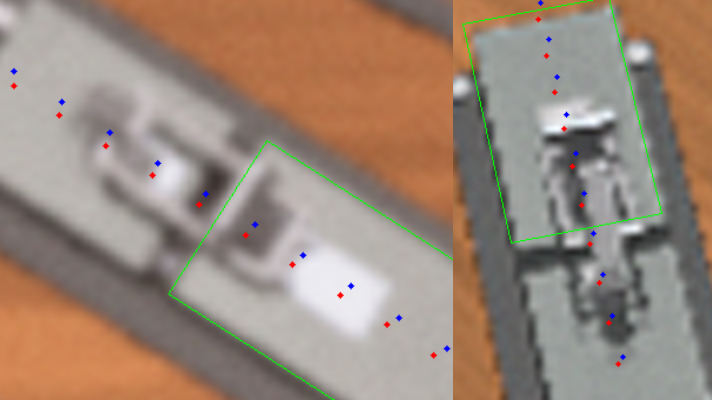

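```bash
python3 - <<'E'
from h import *
np.set_printoptions(precision=1,suppress=True)
def m(name,a,b):
    q=tri([T(*a)],[S(*b)]);print(name,L(q[:,:3])[0],q[0,3])
m("patch",(435,318),(187,160))
m("patch far edge mid",(462,336),(185,152))
m("white blob keeper?",(308,232),(208,262))
m("jaw-end bolts",(180,108),(200,468))
m("keeper dark?",(262,182),(220,338))
m("loop corner",(285,172),(245,262))
m("blockcorner",(515,445),(215,66))
m("jaw end corner",(205,95),(172,440))
m("jaw end corner2",(133,208),(305,420))
E
```

```text
patch [-37.7   3.5  73.9] 6.972786937124727
patch far edge mid [-53.5   3.2  58.5] 9.539646656107884
white blob keeper? [34.7  2.2 90. ] 4.409532005220781
jaw-end bolts [120.9 -21.1  43.3] 3.6720954567851773
keeper dark? [67.6 -3.7 74.4] 13.23098191881678
loop corner [ 62.    3.3 136.7] 31.81377041141227
blockcorner [-103.8   31.3   56.7] 4.903861154788887
jaw end corner [112.5 -31.4  61.5] 2.133836093189385
jaw end corner2 [112.6  33.6  54.6] 3.190141559630668
```

```bash
python3 - <<'E'
from h import *
o={}
for n,(x0,y0,w,h) in {"top":(330,178,48,38),"scene":(284,165,32,48)}.items():
    im=np.mean([r.capture(n).astype(float) for _ in range(8)],0)[:,:,::-1]
    np.save(f"pics/{n}.npy",im)
    f=12 if n=="scene" else 8.2
    f=12 if n=="scene" else 8
    c=cv2.resize(np.clip(im,0,255).astype(np.uint8)[y0:y0+h,x0:x0+w],None,fx=f,fy=f,interpolation=cv2.INTER_LANCZOS4)
    for x in range(-80,100,10):
        for y in (-26,26):
            q=(proj(n,W([[x,y,62]]))[0]-(x0,y0)+.5)*f
            cv2.circle(c,tuple(int(v) for v in q),2,(0,0,255) if x else (0,255,0),-1)
    o[n]=c
H=576
t=cv2.copyMakeBorder(o["top"],0,H-o["top"].shape[0],0,0,cv2.BORDER_CONSTANT)
p=np.hstack([t,o["scene"]]);print(p.shape);cv2.imwrite("pics/z.png",p)
E
```

```text
(576, 768, 3)
```

View pics/z.png

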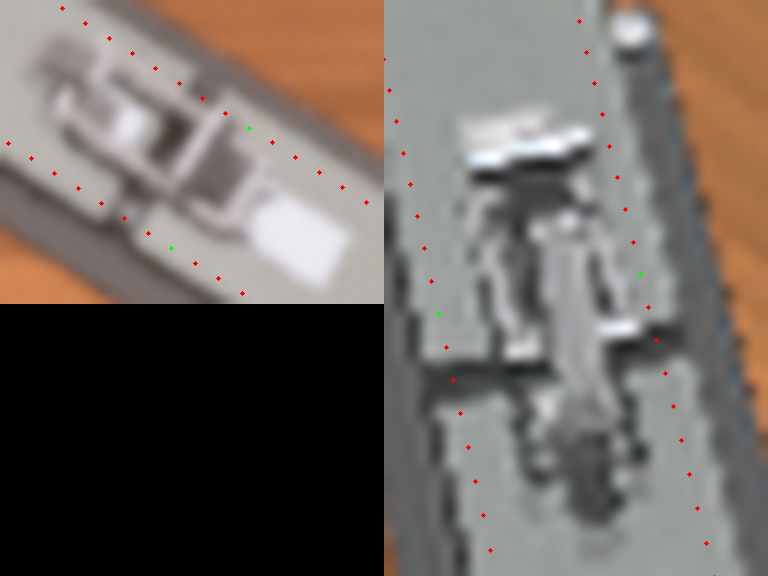

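The six enlarged views read consistently as follows:
- **Lever:** raised to about 1.8 rad. Its paddle end edge is at z.png (200,150), which is clamp x ≈ 10, z ≈ 144.
- **Loop:** sprung up about 0.35 rad. The thumb tab shows at (65,58) in top and as the pale bar at (575,220–400) in scene. The tab grip point comes out near clamp (68, 0, 149).

I'll move above the tab, with the fingers closing along the clamp's y.

step_arm([
  [0,[0.1,-0.16,0],-0.04],
  [0,[0.2,-0.33,0],-0.08],
  [0,[0.3,-0.5,0],-0.12],
  [0,[0.4,-0.66,0],-0.16],
  [0,[0.5,-0.83,0],-0.2],
  [0,[0.6,-1,0],-0.24],
  [0,[0.6,-1,0],-0.27],
  [0,[0.6,-1,0],-0.3],
  [0,[0.6,-1,0],-0.3],
  [0,[0.6,-1,0],-0.3],
], force=6)

```text
t: 1.73
position: [408.3, 263.7, 236.7]
tcp_rot: [[-0.164, 0.987, -0.0], [0.987, 0.164, 0.0], [0.0, -0.0, -1.0]]
ft_force: [-0.5, 0.9, -0.3]
gripper_width: 91.8
gripper_force: 0.0
```

step_arm([
  [0,[0.1,-0.16,0],-0.04],
  [0,[0.2,-0.33,0],-0.08],
  [0,[0.3,-0.5,0],-0.12],
  [0,[0.4,-0.66,0],-0.16],
  [0,[0.5,-0.83,0],-0.2],
  [0,[0.6,-1,0],-0.237],
  [0,[0.6,-1,0],-0.237],
  [0,[0.6,-1,0],-0.237],
  [0,[0.6,-1,0],-0.237],
  [0,[0.6,-1,0],-0.237],
])

```text
t: 2.57
position: [557.9, 15.4, 236.3]
tcp_rot: [[0.547, 0.837, -0.001], [0.837, -0.547, 0.001], [0.0, -0.001, -1.0]]
ft_force: [-0.2, -1.0, -0.6]
gripper_width: 92.2
gripper_force: 0.0
```

step_arm([
  [0,[0.128,-0.2,0],0],
  [0,[0.128,-0.2,0],0],
  [0,[0.128,-0.2,-0.06],0],
  [0,[0.128,-0.2,-0.12],0],
  [0,[0.128,-0.2,-0.18],0],
  [0,[0.128,-0.2,-0.22],0],
  [0,[0.128,-0.2,-0.26],0],
  [0,[0.128,-0.2,-0.3],0],
  [0,[0.128,-0.2,-0.3],0],
  [0,[0.128,-0.2,-0.3],0],
])

```text
t: 3.4
position: [590.0, -35.8, 161.3]
tcp_rot: [[0.549, 0.836, -0.001], [0.836, -0.549, 0.0], [-0.0, -0.001, -1.0]]
ft_force: [-0.8, 0.3, 0.5]
gripper_width: 91.9
gripper_force: 0.0
```

```bash
python3 - <<'E'
from h import *
t=r.capture("top")[:,:,::-1];s=r.capture("scene")[:,:,::-1]
a=cv2.resize(t[165:225,310:385],None,fx=6,fy=6,interpolation=3);b=cv2.resize(s[120:220,265:335],None,fx=5,fy=5,interpolation=3)
H=max(a.shape[0],b.shape[0]);P=lambda i:cv2.copyMakeBorder(i,0,H-i.shape[0],0,0,cv2.BORDER_CONSTANT)
cv2.imwrite("pics/g1.png",np.hstack([P(a),P(b)][:2])[:600,:800])
E
```

```text
(no output)
```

View pics/g1.png

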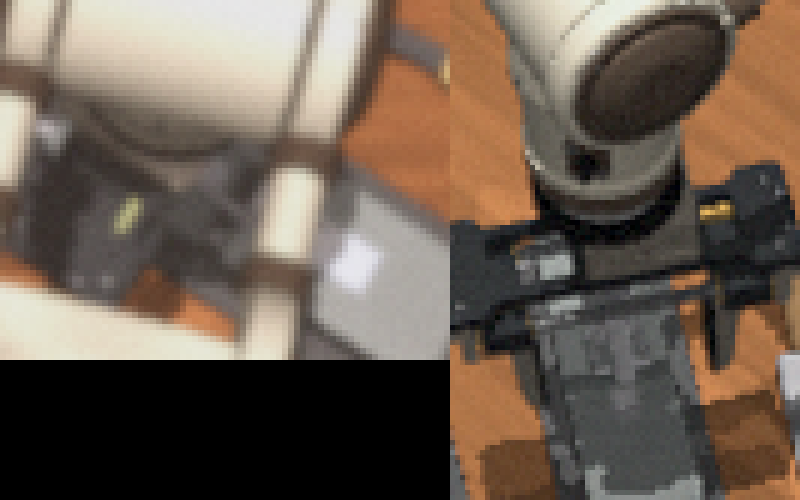

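The scene crop shows the tab at (625,350), centred between the fingers at (530,340) and (720,330). I'll lower a bit and close gently.

step_arm([
  [0,[0,0,-0.02],0],
  [0,[0,0,-0.03],0],
  [150,[0,0,-0.03],0],
  [150,[0,0,-0.03],0],
  [150,[0,0,-0.03],0],
  [200,[0,0,-0.03],0],
  [210,[0,0,-0.03],0],
  [255,[0,0,-0.03],0],
  [255,[0,0,-0.03],0],
  [255,[0,0,-0.03],0],
], force=6)

```text
t: 4.33
position: [590.3, -36.3, 154.2]
tcp_rot: [[0.55, 0.835, 0.0], [0.835, -0.55, -0.0], [0.0, 0.0, -1.0]]
ft_force: [0.1, -0.2, 0.2]
gripper_width: 40.5
gripper_force: 0.0
```

step_arm([
  [255,[0,0,0],0],
  [255,[0,0,0],0],
  [255,[0,0,0],0],
  [255,[0,0,0],0],
  [255,[0,0,0],0],
  [255,[0,0,0],0],
  [255,[0,0,0],0],
  [255,[0,0,0],0],
  [255,[0,0,0],0],
  [255,[0,0,0],0],
])

```text
t: 5.17
position: [590.5, -36.4, 154.3]
tcp_rot: [[0.55, 0.835, 0.001], [0.835, -0.55, -0.0], [0.0, 0.001, -1.0]]
ft_force: [1.2, -2.4, 0.2]
gripper_width: 30.8
gripper_force: 6.0
```

The width of 30.8 mm means the pads are on the loop's side bars at the cross-bar corner, near clamp (58,133). So the loop is raised about 0.5 rad and the tab stands higher. I'll open partly, raise 15 mm and grip again.

step_arm([
  [120,[0,0,0],0],
  [120,[0,0,0],0],
  [120,[0,0,0.03],0],
  [120,[0.004,-0.002,0.06],0],
  [120,[0.004,-0.002,0.06],0],
  [255,[0.004,-0.002,0.06],0],
  [255,[0.004,-0.002,0.06],0],
  [255,[0.004,-0.002,0.06],0],
  [255,[0.004,-0.002,0.06],0],
  [255,[0.004,-0.002,0.06],0],
], force=6)

```text
t: 6.0
position: [591.1, -36.7, 168.8]
tcp_rot: [[0.55, 0.835, -0.001], [0.835, -0.55, 0.0], [-0.0, -0.001, -1.0]]
ft_force: [0.4, -0.6, -1.0]
gripper_width: 17.2
gripper_force: 0.0
```

step_arm([
  [255,[0,0,0],0],
  [255,[0,0,0],0],
  [255,[0,0,0],0],
  [255,[0,0,0],0],
  [255,[0,0,0],0],
  [255,[0,0,0],0],
  [255,[0,0,0],0],
  [255,[0,0,0],0],
  [255,[0,0,0],0],
  [255,[0,0,0],0],
])

```text
t: 6.83
position: [591.0, -36.7, 168.9]
tcp_rot: [[0.55, 0.835, -0.001], [0.835, -0.55, 0.0], [-0.0, -0.001, -1.0]]
ft_force: [-2.1, 1.3, 0.1]
gripper_width: 11.9
gripper_force: 6.0
```

step_arm([
  [200,[0,0,0],0],
  [200,[0,0,0],0],
  [200,[-0.006,-0.008,0],0],
  [200,[-0.013,-0.015,0],0],
  [200,[-0.013,-0.015,0],0],
  [255,[-0.013,-0.015,0],0],
  [255,[-0.013,-0.015,0],0],
  [255,[-0.013,-0.015,0],0],
  [255,[-0.013,-0.015,0],0],
  [255,[-0.013,-0.015,0],0],
], force=10)

```text
t: 7.67
position: [588.1, -40.6, 169.1]
tcp_rot: [[0.55, 0.835, 0.0], [0.835, -0.55, -0.0], [-0.0, 0.0, -1.0]]
ft_force: [0.2, -0.2, -0.3]
gripper_width: 12.2
gripper_force: 10.0
```

step_arm([
  [255,[0,0,0],0],
  [255,[0,0,0],0],
  [255,[0,0,0],0],
  [255,[0,0,0],0],
  [255,[0,0,0],0],
  [255,[0,0,0],0],
  [255,[0,0,0],0],
  [255,[0,0,0],0],
  [255,[0,0,0],0],
  [255,[0,0,0],0],
])

```text
t: 8.5
position: [588.1, -40.6, 169.1]
tcp_rot: [[0.55, 0.835, 0.0], [0.835, -0.55, -0.0], [-0.0, 0.0, -1.0]]
ft_force: [-0.0, -1.1, -1.3]
gripper_width: 11.8
gripper_force: 10.0
```

Tab gripped (11.9 mm). Swinging the loop down along its arc, biased slightly outward.

step_arm([
  [255,[0.01,0.014,-0.02],0],
  [255,[0.019,0.029,-0.043],0],
  [255,[0.0286,0.0434,-0.065],0],
  [255,[0.036,0.054,-0.088],0],
  [255,[0.043,0.064,-0.112],0],
  [255,[0.0484,0.0735,-0.135],0],
  [255,[0.053,0.08,-0.16],0],
  [255,[0.053,0.08,-0.16],0],
  [255,[0.053,0.08,-0.16],0],
  [255,[0.053,0.08,-0.16],0],
])

```text
t: 9.33
position: [601.4, -20.3, 129.0]
tcp_rot: [[0.55, 0.835, 0.0], [0.835, -0.55, 0.001], [0.001, -0.0, -1.0]]
ft_force: [1.4, -0.2, -0.4]
gripper_width: 12.2
gripper_force: 10.0
```

step_arm([
  [255,[0.002,0.003,-0.01],0],
  [255,[0.003,0.005,-0.02],0],
  [255,[0.005,0.007,-0.03],0],
  [255,[0.006,0.009,-0.04],0],
  [255,[0.007,0.01,-0.05],0],
  [255,[0.007,0.01,-0.05],0],
  [255,[0.007,0.01,-0.05],0],
  [255,[0.007,0.01,-0.05],0],
  [255,[0.007,0.01,-0.05],0],
  [255,[0.007,0.01,-0.05],0],
])

```text
t: 10.17
position: [603.0, -18.0, 116.5]
tcp_rot: [[0.55, 0.835, -0.0], [0.835, -0.55, 0.0], [0.0, -0.0, -1.0]]
ft_force: [0.9, 0.9, -0.4]
gripper_width: 12.1
gripper_force: 10.0
```

```bash
python3 - <<'E'
from h import *
s=r.capture("scene")[:,:,::-1];b=cv2.resize(s[150:225,270:335],None,fx=9,fy=8,interpolation=cv2.INTER_CUBIC)
cv2.imwrite("pics/g2.png",b)
E
```

```text
(no output)
```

View pics/g2.png

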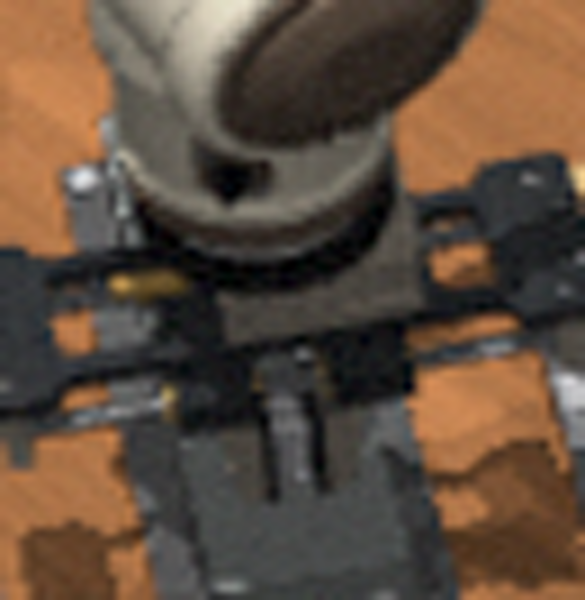

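The tab is held between the fingers at (290,430) and the force is low. I'll lower further past the lip, watching fz.

step_arm([
  [255,[0,0.001,-0.006],0],
  [255,[0.001,0.002,-0.012],0],
  [255,[0.001,0.002,-0.018],0],
  [255,[0.002,0.003,-0.024],0],
  [255,[0.002,0.003,-0.03],0],
  [255,[0.002,0.003,-0.03],0],
  [255,[0.002,0.003,-0.03],0],
  [255,[0.002,0.003,-0.03],0],
  [255,[0.002,0.003,-0.03],0],
  [255,[0.002,0.003,-0.03],0],
])

```text
t: 11.05
position: [603.5, -17.2, 109.1]
tcp_rot: [[0.55, 0.835, -0.0], [0.835, -0.55, 0.0], [0.0, -0.0, -1.0]]
ft_force: [0.5, 0.2, 0.5]
gripper_width: 12.3
gripper_force: 10.0
```

step_arm([
  [255,[0,0,-0.006],0],
  [255,[0,0,-0.012],0],
  [255,[0,0,-0.018],0],
  [255,[0,0,-0.024],0],
  [255,[0,0,-0.028],0],
  [255,[0,0,-0.028],0],
  [255,[0,0,-0.028],0],
  [255,[0,0,-0.028],0],
  [255,[0,0,-0.028],0],
  [255,[0,0,-0.028],0],
])

```text
t: 11.88
position: [603.6, -17.1, 102.1]
tcp_rot: [[0.55, 0.835, 0.0], [0.835, -0.55, 0.0], [0.0, -0.0, -1.0]]
ft_force: [1.1, 2.8, 1.1]
gripper_width: 11.9
gripper_force: 10.0
```

step_arm([
  [255,[-0.001,-0.002,0],0],
  [255,[-0.002,-0.003,0],0],
  [255,[-0.003,-0.005,0],0],
  [255,[-0.004,-0.007,0],0],
  [255,[-0.006,-0.008,0],0],
  [255,[-0.007,-0.01,0],0],
  [255,[-0.008,-0.012,0],0],
  [255,[-0.009,-0.013,0],0],
  [255,[-0.01,-0.015,0],0],
  [255,[-0.011,-0.017,0],0],
])

```text
t: 12.72
position: [601.3, -20.6, 102.4]
tcp_rot: [[0.55, 0.835, 0.002], [0.835, -0.55, 0.002], [0.002, 0.0, -1.0]]
ft_force: [3.2, 6.7, 0.1]
gripper_width: 11.4
gripper_force: 10.0
```

step_arm([
  [255,[-0.001,-0.001,0],0],
  [255,[-0.001,-0.002,0],0],
  [255,[-0.002,-0.002,0],0],
  [255,[-0.002,-0.003,0],0],
  [255,[-0.002,-0.003,0],0],
  [255,[-0.002,-0.003,0],0],
  [255,[-0.002,-0.003,0],0],
  [255,[-0.002,-0.003,0],0],
  [255,[-0.002,-0.003,0],0],
  [255,[-0.002,-0.003,0],0],
])

```text
t: 13.55
position: [600.7, -21.5, 102.2]
tcp_rot: [[0.55, 0.835, 0.001], [0.835, -0.55, 0.001], [0.002, 0.0, -1.0]]
ft_force: [2.6, 4.4, 0.1]
gripper_width: 12.0
gripper_force: 10.0
```

step_arm([
  [255,[-0.001,-0.001,0],0],
  [255,[-0.002,-0.003,0],0],
  [255,[-0.003,-0.005,0],0],
  [255,[-0.004,-0.006,0],0],
  [255,[-0.005,-0.007,0],0],
  [255,[-0.006,-0.009,0],0],
  [255,[-0.007,-0.01,0],0],
  [255,[-0.007,-0.01,0],0],
  [255,[-0.007,-0.01,0],0],
  [255,[-0.007,-0.01,0],0],
])

```text
t: 14.38
position: [599.1, -23.9, 102.1]
tcp_rot: [[0.55, 0.835, 0.002], [0.835, -0.55, 0.002], [0.002, 0.0, -1.0]]
ft_force: [3.9, 5.9, -0.7]
gripper_width: 11.9
gripper_force: 10.0
```

step_arm([
  [255,[-0.001,-0.001,0],0],
  [255,[-0.002,-0.003,0],0],
  [255,[-0.003,-0.004,0],0],
  [255,[-0.004,-0.006,0],0],
  [255,[-0.004,-0.007,0],0],
  [255,[-0.004,-0.007,0],0],
  [255,[-0.004,-0.007,0],0],
  [255,[-0.004,-0.007,0],0],
  [255,[-0.004,-0.007,0],0],
  [255,[-0.004,-0.007,0],0],
])

```text
t: 15.22
position: [598.1, -25.5, 102.1]
tcp_rot: [[0.55, 0.835, 0.002], [0.835, -0.55, 0.002], [0.003, 0.0, -1.0]]
ft_force: [3.9, 6.6, -0.6]
gripper_width: 11.8
gripper_force: 10.0
```

step_arm([
  [255,[-0.001,-0.001,0],0],
  [255,[-0.002,-0.003,0],0],
  [255,[-0.003,-0.004,0],0],
  [255,[-0.004,-0.006,0],0],
  [255,[-0.004,-0.007,0],0],
  [255,[-0.004,-0.007,0],0],
  [255,[-0.004,-0.007,0],0],
  [255,[-0.004,-0.007,0],0],
  [255,[-0.004,-0.007,0],0],
  [255,[-0.004,-0.007,0],0],
])

```text
t: 16.05
position: [597.1, -27.0, 102.1]
tcp_rot: [[0.55, 0.835, 0.002], [0.835, -0.55, 0.002], [0.003, 0.0, -1.0]]
ft_force: [4.5, 6.8, -1.4]
gripper_width: 11.9
gripper_force: 10.0
```

```bash
python3 - <<'E'
from h import *
f=[]
for _ in range(6): r.capture("top"); s=r.observe(); f.append(s["ft_force"])
f=np.array(f)@Rc; print(f.round(1),f.mean(0),s["position"],L(s["position"]),s["wrist_torque"]@Rc)
E
```

```text
[[ 7.4  0.4 -0.7]
 [ 7.3  0.2 -1.3]
 [ 7.7  0.2  0.2]
 [ 8.   0.2 -0. ]
 [ 7.8 -0.3 -1.1]
 [ 6.9 -0.1 -0.8]] [ 7.50350197  0.1094217  -0.64218635] [597.10154901 -27.03727235 102.11114305] [[ 79.4187558   -0.64400331 102.11114305]] [ 0.15517693 -1.41166591 -0.01309444]
```

step_arm([
  [255,[0,0,0],0],
  [255,[0,0,0],0],
  [255,[-0.0005,-0.001,0],0],
  [255,[-0.001,-0.0015,0],0],
  [255,[-0.0015,-0.002,0],0],
  [255,[-0.002,-0.003,0],0],
  [255,[-0.002,-0.003,0],0],
  [255,[-0.002,-0.003,0],0],
  [255,[-0.002,-0.003,0],0],
  [255,[-0.002,-0.003,0],0],
], force=14)

```text
t: 17.18
position: [596.7, -27.6, 102.0]
tcp_rot: [[0.55, 0.835, 0.002], [0.835, -0.55, 0.003], [0.003, 0.0, -1.0]]
ft_force: [4.5, 6.8, -0.7]
gripper_width: 11.9
gripper_force: 14.0
```

```bash
cat >o.py <<'E'
from h import *
f=[]
for _ in range(4): r.capture("scene"); s=r.observe(); f.append(s["ft_force"])
f=np.array(f)@Rc; print(s["t"],f.mean(0).round(2),L(s["position"]).round(2),(s["wrist_torque"]@Rc).round(2),s["gripper_width"])
E
python3 o.py
```

```text
17.3833 [ 8.53  0.48 -1.13] [[ 78.74  -0.6  102.02]] [ 0.09 -1.55 -0.  ] 11.665726220869086
```

step_arm([
  [255,[-0.0005,-0.001,0],0],
  [255,[-0.001,-0.0015,0],0],
  [255,[-0.0015,-0.002,0],0],
  [255,[-0.002,-0.003,0],0],
  [255,[-0.002,-0.003,0],0],
  [255,[-0.002,-0.003,0],0],
  [255,[-0.002,-0.003,0],0],
  [255,[-0.002,-0.003,0],0],
  [255,[-0.002,-0.003,0],0],
  [255,[-0.002,-0.003,0],0],
])

```text
t: 18.22
position: [596.5, -28.0, 102.2]
tcp_rot: [[0.55, 0.835, 0.003], [0.835, -0.55, 0.003], [0.004, 0.0, -1.0]]
ft_force: [5.2, 8.4, -1.3]
gripper_width: 11.5
gripper_force: 14.0
```

```bash
python3 o.py
```

```text
18.4167 [ 9.5   0.38 -1.39] [[ 78.25  -0.61 102.15]] [ 0.09 -1.77  0.04] 12.28987916346164
```

step_arm([
  [255,[0,0,0.003],0],
  [255,[0,0,0.006],0],
  [255,[0,0,0.009],0],
  [255,[0,0,0.012],0],
  [255,[0,0,0.015],0],
  [255,[0,0,0.018],0],
  [255,[0,0,0.02],0],
  [255,[0,0,0.02],0],
  [255,[0,0,0.02],0],
  [255,[0,0,0.02],0],
])

```text
t: 19.25
position: [595.8, -28.9, 107.0]
tcp_rot: [[0.55, 0.835, 0.001], [0.835, -0.55, 0.002], [0.002, -0.0, -1.0]]
ft_force: [3.2, 4.5, -1.3]
gripper_width: 11.5
gripper_force: 14.0
```

```bash
python3 o.py
```

```text
19.45 [ 6.27 -0.09 -0.4 ] [[ 77.15  -0.59 106.95]] [ 0.1  -1.08 -0.02] 11.619551565040055
```

step_arm([
  [255,[0,0,0.003],0],
  [255,[0,0,0.006],0],
  [255,[0,0,0.009],0],
  [255,[0,0,0.012],0],
  [255,[0,0,0.014],0],
  [255,[0,0,0.014],0],
  [255,[0,0,0.014],0],
  [255,[0,0,0.014],0],
  [255,[0,0,0.014],0],
  [255,[0,0,0.014],0],
])

```text
t: 20.28
position: [595.4, -29.4, 109.8]
tcp_rot: [[0.55, 0.835, 0.0], [0.835, -0.55, 0.001], [0.001, -0.0, -1.0]]
ft_force: [4.8, 4.8, -5.0]
gripper_width: 11.8
gripper_force: 14.0
```

```bash
python3 o.py
```

```text
20.4833 [ 6.22 -1.97 -5.07] [[ 76.56  -0.55 109.81]] [-0.2  -1.13 -0.02] 12.004631850453816
```

Upward resistance of 5 N after an 8 mm lift shows the cross-bar is caught under the lip. The earlier draw was therefore a bearing against the post. I'll relax slightly, open and rise.

step_arm([
  [255,[0,0,-0.004],0],
  [255,[0,0,-0.006],0],
  [255,[0,0,-0.006],0],
  [255,[0,0,-0.006],0],
  [150,[0,0,-0.006],0],
  [120,[0,0,-0.006],0],
  [120,[0,0,-0.006],0],
  [120,[0,0,-0.006],0],
  [120,[0,0,-0.006],0],
  [120,[0,0,-0.006],0],
])

```text
t: 21.32
position: [595.4, -30.0, 109.1]
tcp_rot: [[0.55, 0.835, -0.0], [0.835, -0.55, -0.0], [-0.0, -0.0, -1.0]]
ft_force: [-0.1, -0.8, 0.2]
gripper_width: 48.1
gripper_force: 0.0
```

step_arm([
  [120,[0,0,0.04],0],
  [120,[0,0,0.1],0],
  [120,[0,0,0.2],0],
  [120,[0,0,0.3],0],
  [120,[0,0,0.4],0],
  [255,[0.02,0.1,0.4],0],
  [255,[0.04,0.25,0.4],0],
  [255,[0.06,0.4,0.4],0],
  [255,[0.08,0.5,0.4],0],
  [255,[0.08,0.6,0.4],0],
])

```text
t: 22.15
position: [616.0, 122.0, 210.1]
tcp_rot: [[0.549, 0.836, 0.001], [0.836, -0.549, -0.0], [0.001, 0.001, -1.0]]
ft_force: [0.5, 0.6, 0.3]
gripper_width: 17.1
gripper_force: 0.0
```

```bash
python3 - <<'E'
from h import *
o={}
for n,(x0,y0,w,h) in {"top":(330,178,48,38),"scene":(280,160,40,50)}.items():
    im=np.mean([r.capture(n).astype(float) for _ in range(4)],0)[:,:,::-1]
    f=8 if n=="top" else 10
    c=cv2.resize(np.clip(im,0,255).astype(np.uint8)[y0:y0+h,x0:x0+w],None,fx=f,fy=f,interpolation=cv2.INTER_LANCZOS4)
    for x in range(-80,100,10):
        for y in (-26,26):
            q=(proj(n,W([[x,y,62]]))[0]-(x0,y0)+.5)*f
            cv2.circle(c,tuple(int(v) for v in q),2,(0,0,255) if x else (0,255,0),-1)
    o[n]=c
t=cv2.copyMakeBorder(o["top"],0,500-o["top"].shape[0],0,0,cv2.BORDER_CONSTANT)
cv2.imwrite("pics/z2.png",np.hstack([t,o["scene"]])); print(r.observe()["position"])
E
```

```text
[615.62188596 118.89920148 209.32161083]
```

View pics/z2.png

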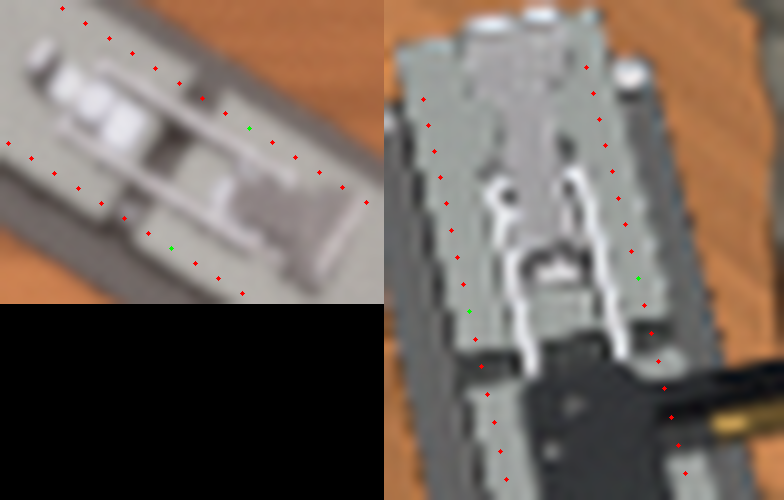

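The latch is now hooked. In top, the loop lies over the keeper with the tab at (42,50). The lever leans back at about 1.0 rad with its end edge at (335,235), which is clamp x ≈ -47, z ≈ 140. Next I'll put the closed fingertips on its +x side.

step_arm([
  [255,[-0.04,-0.14,0],0],
  [255,[-0.08,-0.28,0],0],
  [255,[-0.12,-0.42,0],0],
  [255,[-0.17,-0.56,0],0],
  [255,[-0.22,-0.7,0],0],
  [255,[-0.275,-0.85,0],0],
  [255,[-0.275,-0.891,0],0],
  [255,[-0.275,-0.891,-0.02],0],
  [255,[-0.275,-0.891,-0.04],0],
  [255,[-0.275,-0.891,-0.04],0],
], force=20)

```text
t: 23.38
position: [546.2, -101.3, 197.5]
tcp_rot: [[0.549, 0.836, -0.002], [0.836, -0.549, 0.002], [0.0, -0.003, -1.0]]
ft_force: [-0.1, 0.2, -0.7]
gripper_width: 0.4
gripper_force: 0.0
```

```bash
python3 o.py
```

```text
23.5833 [0.12 0.1  0.16] [[-10.11   0.33 199.01]] [ 0.03  0.11 -0.02] 0.7560874987357052
```

step_arm([
  [255,[0,0,-0.05],0],
  [255,[0,0,-0.1],0],
  [255,[0,0,-0.15],0],
  [255,[0,0,-0.18],0],
  [255,[0,0,-0.2],0],
  [255,[0,0,-0.2],0],
  [255,[0,0,-0.2],0],
  [255,[0,0,-0.2],0],
  [255,[0,0,-0.2],0],
  [255,[0,0,-0.2],0],
])

```text
t: 24.42
position: [547.2, -102.7, 149.8]
tcp_rot: [[0.55, 0.835, 0.001], [0.835, -0.55, -0.001], [0.0, 0.001, -1.0]]
ft_force: [-0.2, -0.0, -0.1]
gripper_width: 0.5
gripper_force: 0.0
```

step_arm([
  [255,[-0.011,-0.017,0],0],
  [255,[-0.022,-0.033,0],0],
  [255,[-0.03,-0.045,-0.002],0],
  [255,[-0.035,-0.053,-0.004],0],
  [255,[-0.04,-0.061,-0.008],0],
  [255,[-0.045,-0.068,-0.012],0],
  [255,[-0.05,-0.076,-0.018],0],
  [255,[-0.057,-0.087,-0.024],0],
  [255,[-0.057,-0.087,-0.024],0],
  [255,[-0.057,-0.087,-0.024],0],
])

```text
t: 25.25
position: [532.7, -124.0, 143.0]
tcp_rot: [[0.55, 0.835, 0.001], [0.835, -0.55, 0.001], [0.001, 0.0, -1.0]]
ft_force: [2.1, 3.6, -0.1]
gripper_width: 0.3
gripper_force: 1.5
```

```bash
python3 o.py
```

```text
25.45 [ 4.39 -0.1  -0.03] [[-3.7070e+01 -1.2000e-01  1.4312e+02]] [ 0.02 -0.77  0.01] 0.4428190022811525
```

step_arm([
  [255,[-0.003,-0.004,-0.005],0],
  [255,[-0.006,-0.008,-0.01],0],
  [255,[-0.008,-0.013,-0.015],0],
  [255,[-0.011,-0.017,-0.02],0],
  [255,[-0.014,-0.021,-0.025],0],
  [255,[-0.016,-0.025,-0.03],0],
  [255,[-0.018,-0.027,-0.036],0],
  [255,[-0.018,-0.027,-0.036],0],
  [255,[-0.018,-0.027,-0.036],0],
  [255,[-0.018,-0.027,-0.036],0],
])

```text
t: 26.28
position: [527.8, -131.4, 134.0]
tcp_rot: [[0.55, 0.835, -0.001], [0.835, -0.55, -0.001], [-0.001, -0.0, -1.0]]
ft_force: [1.2, 0.7, -0.5]
gripper_width: 0.6
gripper_force: 0.8
```

```bash
python3 o.py
```

```text
26.4833 [1.14 0.04 0.92] [[-4.5740e+01 -1.3000e-01  1.3403e+02]] [ 0.05 -0.07 -0.04] 0.29211094158045925
```

step_arm([
  [255,[-0.002,-0.004,-0.006],0],
  [255,[-0.005,-0.007,-0.013],0],
  [255,[-0.007,-0.011,-0.02],0],
  [255,[-0.01,-0.015,-0.028],0],
  [255,[-0.012,-0.018,-0.036],0],
  [255,[-0.014,-0.021,-0.043],0],
  [255,[-0.0156,-0.0237,-0.05],0],
  [255,[-0.0156,-0.0237,-0.05],0],
  [255,[-0.0156,-0.0237,-0.05],0],
  [255,[-0.0156,-0.0237,-0.05],0],
])

```text
t: 27.32
position: [523.9, -136.7, 121.1]
tcp_rot: [[0.55, 0.835, -0.001], [0.835, -0.55, 0.001], [0.0, -0.001, -1.0]]
ft_force: [0.1, 0.8, 0.0]
gripper_width: 0.0
gripper_force: 0.1
```

```bash
python3 o.py
```

```text
27.5167 [ 0.1  -0.45 -0.03] [[-52.38   0.21 121.3 ]] [ 0.06  0.06 -0.  ] 0.40982555558837275
```

step_arm([
  [255,[0,0,-0.005],0],
  [255,[0,0,-0.01],0],
  [255,[0,0,-0.015],0],
  [255,[0,0,-0.02],0],
  [255,[0,0,-0.024],0],
  [255,[0,0,-0.024],0],
  [255,[0,0,-0.024],0],
  [255,[0,0,-0.024],0],
  [255,[0,0,-0.024],0],
  [255,[0,0,-0.024],0],
])

```text
t: 28.35
position: [524.2, -136.8, 115.5]
tcp_rot: [[0.55, 0.835, 0.0], [0.835, -0.55, 0.0], [0.0, 0.0, -1.0]]
ft_force: [-0.5, -0.5, 1.0]
gripper_width: 0.4
gripper_force: 0.3
```

```bash
python3 o.py
```

```text
28.55 [ 0.22 -0.1   0.31] [[-5.2430e+01 -5.0000e-02  1.1554e+02]] [-0.02  0.1   0.01] 0.3020347296234585
```

step_arm([
  [255,[0,0,0.04],0],
  [255,[0,0,0.15],0],
  [255,[0,0,0.3],0],
  [255,[0,0,0.38],0],
  [255,[0.1,0.2,0.38],0],
  [255,[0.2,0.35,0.38],0],
  [255,[0.25,0.5,0.38],0],
  [255,[0.3,0.65,0.38],0],
  [255,[0.37,0.8,0.38],0],
  [255,[0.37,0.95,0.38],0],
])

```text
t: 29.38
position: [617.1, 94.6, 211.2]
tcp_rot: [[0.55, 0.835, 0.001], [0.835, -0.55, -0.0], [0.001, 0.001, -1.0]]
ft_force: [0.8, -0.3, -0.4]
gripper_width: 0.2
gripper_force: 0.0
```

```bash
python3 - <<'E'
from h import *
o={}
for n,(x0,y0,w,h) in {"top":(330,178,48,38),"scene":(280,160,40,50)}.items():
    im=np.mean([r.capture(n).astype(float) for _ in range(4)],0)[:,:,::-1]
    f=8 if n=="top" else 10
    c=cv2.resize(np.clip(im,0,255).astype(np.uint8)[y0:y0+h,x0:x0+w],None,fx=f,fy=f,interpolation=cv2.INTER_LANCZOS4)
    for x in range(-80,100,10):
        for y in (-26,26):
            q=(proj(n,W([[x,y,62]]))[0]-(x0,y0)+.5)*f
            cv2.circle(c,tuple(int(v) for v in q),2,(0,0,255) if x else (0,255,0),-1)
    o[n]=c
t=cv2.copyMakeBorder(o["top"],0,500-o["top"].shape[0],0,0,cv2.BORDER_CONSTANT)
cv2.imwrite("pics/z3.png",np.hstack([t,o["scene"]])); print(r.observe()["position"])
E
```

```text
[615.72814447  91.41868117 210.7674755 ]
```

View pics/z3.png

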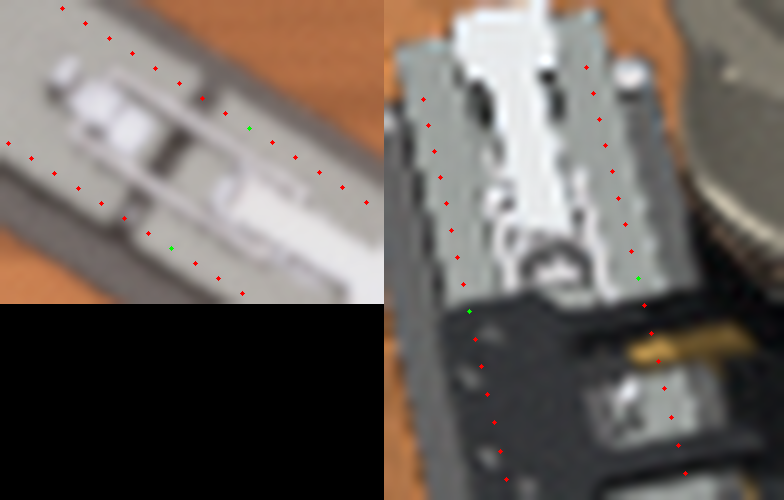

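The last picture shows the lever almost flat, with the paddle leaving the top crop at (370,290). The tab is drawn back from (42,50) to (65,70) in top. I'll check by pixel profiles whether the jaw moved.

```bash
python3 - <<'E'
from h import *
now=np.mean([r.capture("top").astype(float) for _ in range(4)],0)[:,:,::-1]
old=np.load("pics/top.npy")
def prof(im,xs,ys,z=62):
    P=np.array([[x,y,z] for y in ys for x in xs]); q=proj("top",W(P)).astype(np.float32)
    v=cv2.remap(im.astype(np.float32).mean(2),q[:,0].reshape(len(ys),-1),q[:,1].reshape(len(ys),-1),cv2.INTER_CUBIC)
    return v.mean(0)
for nm,xs,ys in(("jaw end",np.arange(100,124,2.),np.arange(-16,17,2.)),("gap",np.arange(2,36,2.),np.r_[20:29:2.]),("gap-",np.arange(2,36,2.),-np.r_[20:29:2.]),("ctr",np.arange(24,90,3.),np.r_[-8:-1:2.])):
    print(nm,xs[0],xs[-1]);print(prof(old,xs,ys).round(0).astype(int));print(prof(now,xs,ys).round(0).astype(int))
E
python3 o.py
```

```text
jaw end 100.0 122.0
[180 180 180 180 180 176 162 140 123 115 111 102]
[143 139 137 135 128 113  96  86  82  81  81  80]
gap 2.0 34.0
[184 184 185 185 181 169 146 130 130 127 119 116 127 152 169 176 177]
[177 178 178 179 174 162 141 125 121 116 117 134 156 168 170 170 170]
gap- 2.0 34.0
[169 154 145 155 178 190 177 153 139 135 133 135 146 163 174 177 177]
[175 177 177 176 172 162 144 126 115 115 124 145 164 175 178 177 177]
ctr 24.0 87.0
[ 79 133 173 207 229 226 196 166 156 155 149 137 135 133 123 126 131 140
 159 174 178 179]
[132 173 205 224 228 223 206 214 227 225 219 205 173 167 192 189 175 171
 172 172 172 173]
30.1833 [ 0.02  0.14 -0.48] [[189.73  49.57 210.6 ]] [0.01 0.14 0.05] 0.46541389373872105
```

The jaw has been drawn in about 3 mm, so the latch is hooked and went past centre. I'll return and press lightly to confirm the lever is flat.

step_arm([
  [255,[-0.04,-0.12,0],0],
  [255,[-0.09,-0.25,0],0],
  [255,[-0.14,-0.38,0],0],
  [255,[-0.2,-0.52,0],0],
  [255,[-0.26,-0.66,0],0],
  [255,[-0.32,-0.8,0],0],
  [255,[-0.367,-0.919,0],0],
  [255,[-0.367,-0.919,-0.1],0],
  [255,[-0.367,-0.919,-0.25],0],
  [255,[-0.367,-0.919,-0.35],0],
])

```text
t: 31.02
position: [523.2, -137.3, 121.3]
tcp_rot: [[0.551, 0.834, -0.001], [0.834, -0.551, 0.0], [-0.0, -0.001, -1.0]]
ft_force: [-0.3, 0.5, -0.2]
gripper_width: 0.4
gripper_force: 0.0
```

```bash
python3 o.py
```

```text
31.2167 [-0.23  1.   -0.43] [[-52.33  -0.13 123.67]] [ 0.06  0.16 -0.03] 0.45104721678198634
```

Tip at z ≈ 101; slowly down to 87.

step_arm([
  [255,[0,0,-0.01],0],
  [255,[0,0,-0.02],0],
  [255,[0,0,-0.03],0],
  [255,[0,0,-0.036],0],
  [255,[0,0,-0.042],0],
  [255,[0,0,-0.048],0],
  [255,[0,0,-0.054],0],
  [255,[0,0,-0.056],0],
  [255,[0,0,-0.058],0],
  [255,[0,0,-0.058],0],
])

```text
t: 32.05
position: [524.1, -136.7, 108.4]
tcp_rot: [[0.55, 0.835, -0.0], [0.835, -0.55, 0.0], [0.0, -0.0, -1.0]]
ft_force: [-0.4, -0.5, 1.2]
gripper_width: 0.5
gripper_force: 0.4
```

step_arm([
  [255,[0,0,-0.002],0],
  [255,[0,0,-0.004],0],
  [255,[0,0,-0.006],0],
  [255,[0,0,-0.008],0],
  [255,[0,0,-0.01],0],
  [255,[0,0,-0.01],0],
  [255,[0,0,-0.01],0],
  [255,[0,0,-0.01],0],
  [255,[0,0,-0.01],0],
  [255,[0,0,-0.01],0],
])

```text
t: 32.88
position: [524.0, -136.7, 106.3]
tcp_rot: [[0.55, 0.835, -0.0], [0.835, -0.55, 0.0], [-0.0, -0.0, -1.0]]
ft_force: [-1.8, -0.4, 5.4]
gripper_width: 0.8
gripper_force: 2.6
```

Contact comes at tip z ≈ 84, which is the flat height. One slightly firmer press, then retreat.

step_arm([
  [255,[0,0,-0.002],0],
  [255,[0,0,-0.004],0],
  [255,[0,0,-0.006],0],
  [255,[0,0,-0.008],0],
  [255,[0,0,-0.008],0],
  [255,[0,0,-0.008],0],
  [255,[0,0,-0.008],0],
  [255,[0,0,-0.008],0],
  [255,[0,0,-0.008],0],
  [255,[0,0,-0.008],0],
])

```text
t: 33.72
position: [524.1, -136.8, 106.1]
tcp_rot: [[0.549, 0.836, -0.001], [0.836, -0.549, -0.0], [-0.0, -0.0, -1.0]]
ft_force: [-8.1, 2.7, 17.5]
gripper_width: 0.5
gripper_force: 8.6
```

step_arm([
  [255,[0,0,0.02],0],
  [255,[0,0,0.06],0],
  [255,[0,0,0.15],0],
  [255,[0,0,0.25],0],
  [255,[0,0,0.35],0],
  [255,[0,0,0.4],0],
  [255,[0,0,0.4],0],
  [255,[0,0,0.4],0],
  [255,[0,0,0.4],0],
  [255,[0,0,0.4],0],
])

```text
t: 34.55
position: [523.1, -136.3, 202.0]
tcp_rot: [[0.55, 0.835, -0.003], [0.835, -0.55, 0.002], [-0.0, -0.004, -1.0]]
ft_force: [-0.4, 1.2, -1.0]
gripper_width: 0.6
gripper_force: 0.0
```

step_arm([
  [255,[0.1,0.15,0],0],
  [255,[0.15,0.3,0],0],
  [255,[0.2,0.45,0],0],
  [255,[0.25,0.6,0],0],
  [255,[0.3,0.75,0],0],
  [255,[0.3,0.9,0],0],
  [255,[0.3,0.95,0],0],
  [255,[0.3,0.95,0],0],
  [255,[0.3,0.95,0],0],
  [255,[0.3,0.95,0],0],
])

```text
t: 35.38
position: [598.8, 99.1, 203.5]
tcp_rot: [[0.551, 0.835, -0.001], [0.835, -0.551, -0.001], [-0.001, -0.001, -1.0]]
ft_force: [0.6, 0.6, 0.3]
gripper_width: 0.3
gripper_force: 0.0
```

```bash
python3 - <<'E'
from h import *
now=np.mean([r.capture("top").astype(float) for _ in range(4)],0)[:,:,::-1]
def prof(im,xs,ys,z=62):
    P=np.array([[x,y,z] for y in ys for x in xs]); q=proj("top",W(P)).astype(np.float32)
    return cv2.remap(im.astype(np.float32).mean(2),q[:,0].reshape(len(ys),-1),q[:,1].reshape(len(ys),-1),cv2.INTER_CUBIC).mean(0).round().astype(int)
print("gap",prof(now,np.arange(2,36,2.),np.r_[20:29:2.]),prof(now,np.arange(2,36,2.),-np.r_[20:29:2.]))
print("lever",prof(now,np.arange(-104,-20,4.),np.r_[-6:7:2.],84))
E
python3 o.py
```

```text
gap [178 178 178 179 175 162 140 125 122 118 119 135 157 169 170 170 171] [176 179 179 179 176 164 145 128 117 115 125 146 164 173 175 175 175]
lever [104 128 164 169 177 220 233 233 233 233 229 225 226 226 227 227 227 228
 228 228 226]
35.7833 [ 0.32  0.11 -0.01] [[186.78  67.59 204.15]] [0.03 0.1  0.01] 0.17257126245072793
```

```bash
python3 -c "
from bench import r
print(r.finish_job())"
```

```text
the job is handed in; nothing more can be done
None
```

I closed the latch and handed the job in: the cross-bar is caught under the keeper's lip, the lever is flat at its stop and the jaw is drawn in about 3 mm. No verdict came back, and my evidence that the cross-bar bore on the keeper while I drew it back is the wrist force readings only.

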